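# Bring a screw jack up under an overhanging detector head

## Robot

A 7-joint arm with a two-finger parallel gripper is mounted at the origin on the work surface. World frame = base frame: x ahead of the robot, y to its left, z up, the work surface at z = 0. Lengths are in m, angles in rad, forces in N, time in s.
With the tool pointing down it reaches from about 0.4 to 0.925 m from the base axis. Payload 4.1 kg.
Tool frame: the origin (TCP) lies at the centre of the arm's flange, where the gripper is bolted on; the fingertips stand ctrl.nose_length ahead of it and the grasp point (between the pads) lies 155 mm ahead of it (ctrl.nose_length is the distance from the TCP to the fingertips, in m); z points along the fingers, y is the line along which they close (so a half turn about z gives the same grasp; the last joint's range is limited). The gripper opens to 85 mm and grips with 20 to 120 N. Pads are 22 mm wide; open, the fingers measure 114 mm over their backs; the gripper's body (76 mm by 85 mm) begins 54 mm behind the grasp point. The pads swing forward as they close: fully open they stand 13 mm farther back than shut.
Start: joints at [1.227, 0.398, 0.045, 1.537, -0.019, 1.207, -0.051], TCP at [0.158, -0.631, 0.405] pointing down, gripper open.
Joint ranges: [-2.82, 2.82], [-0.49, 2.23], [-1.37, 1.46], [0, 2.46], [-1.36, 4.5], [0.23, 2], [-2.94, 2.94]. Speed limits (rad/s): [2.57, 2.57, 3.14, 3.14, 3.14, 3.14, 3.14].

## Interface

Orientations are given as a rotation vector (axis times angle).
In Python, from workcell import ctrl, viewer, job gives the robot as it stands. The module is installed in compiled form; this text tells all that it offers.
- The arm moves only by the tool apply_moves, never from a script. Its argument "series" is one flat list of numbers, 7 for each row, row after row: the shift along the tool's x, y, z in mm, then the turn, a rotation vector about the tool's x, y, z in rad, then the finger opening in mm, from 0 to 85.4. In form: [dx, dy, dz, wx, wy, wz, fingers, dx, dy, dz, wx, wy, wz, fingers, ...]. A call has 1 to 12 rows; each row is the pose to reach, as a shift and turn from the pose commanded when the call began, along the tool's axes at that moment; what a row does not reach only later rows make up. A row lasts 1/10 s, in which the tool goes at most 50 mm and 8.59 degrees, less where a joint would pass 70% of its speed; a pose out of reach is approached as far as the arm can. A call with a gripper value outside its range is refused whole. The fingers move at their own pace and stop on an object; "force" is the grip in N (left out, the last holds). Time passes only in rows, so rows that repeat a pose let the fingers close. It gives the time, the measured TCP pose, the force, the opening and the grip force at its end, in the units of the state.
- ctrl.observe(): the state, without advancing time (a new reading comes with each control period).
- viewer.snapshot(name): name is "side" or "top" or "wrist"; returns a dict with "color" (384x512x3 uint8, red, green, blue), "z_map" (384x512 float32, m along the optical axis (not along the pixel's ray), 0 where there is no reading), "mtx" (3x3 intrinsics, pixels), "k1" (the pictures are not rectified: a ray, as slopes to the right and down, at radius r is drawn at 1 + k1 r^2 times it, then the intrinsics apply), "R" (3x3) and "t" (3): a world point X has camera coordinates R X + t. Camera axes: x right, y down, z forward; pixel columns grow to the right and rows downward; lengths in m; the calibration is good to about 2 mm. A picture is of the moment at which its call begins.
- job.sign_off(): hands the job in; it is judged then, once.
Trained networks look in the newest picture that a camera, given by its name, has taken for a name from the list of things; names that differ only in an ending like _2 or _b are one class to them, and where a whole thing is asked for, a point or a joint stands for the part that bears it (a point fixed in the world has none). Each returns a list of dicts, best first, with "p" (0 to 1); they miss things now and then, are a little off and sometimes report something else, mostly with a low value. They report only what shows in the picture. A call takes as long as a camera call. They do not tell look-alikes from the thing itself.
- viewer.recognise(target, camera): "rect" ([centre column, centre row, width, height] in pixels, round what is visible of it).
- viewer.spot_point(target, camera): "at" ([column, row] in pixels: a listed point, or the origin of a listed thing).
The state is a dict: "clock": time; "joint_pos": joint angles; "dq": joint speeds; "tau": joint torques, N m; "ee_pos": TCP position; "orientation": TCP orientation; "ft_force": force on the tool from outside, world axes, zero at the start; "ft_torque": the same for the moment, N m; "opening": finger opening in m; "finger_force": force on a finger pad.
Only numpy, scipy, OpenCV 4.12 (cv2) and the standard library are available. Lean on these libraries where they do the work, as an engineer would, in place of code of your own. Each camera call takes 0.05 s, during which the arm holds its last target. There are 200 camera calls.

## Task

The white detector head sags on its springy arm: raise the screw jack under it by turning the jack's winged knob clockwise until the platform just touches the head's levelling foot and bears lightly on it, feeling for the contact, without lifting the head by 1.5 mm or more. Then let go of the knob and leave the jack standing so; touch neither the head nor the platform, and leave the other things where they are.

Things in the scene. Friction and masses are not known exactly. Their poses are not given: they have to be found in the camera images.
- jack: screw jack fixed to the table: aluminium base 210 x 110 x 16 mm, reaching 120 mm to -x and 90 mm to +x of the origin. At the -x end two guide rods and the screw carry a bridge 34 x 110 mm, top at 154 mm; the knob sits on it, 90 mm from the origin towards -x. Origin on the table surface, z up; +x points from the knob to the platform.
- jack_platform: the jack's flat aluminium platform, 125 mm (x) by 100 mm (y) by 10 mm. Origin on its top surface, below where the foot lands (within 12 mm). It moves only up and down, 30 mm in all; lowest, its top is 85 mm above the table. It rises 1.91 mm per radian of knob (12 mm a turn) and stays where it is left.
- jack_knob (a joint): knob angle in rad, growing clockwise seen from above, which raises the platform; 0 is the platform's lowest position, 15.7 the end of the screw; starts at 0 to 1.5. Turning it takes about 0.08 N m against friction, which may act either way on a hand that holds it still; each 10 N of load on the platform adds a steady 0.019 N m, counter-clockwise.
- knob_grip (a point): centre of the knob's grip bar, on the vertical screw axis, 185 mm above the table. Black plastic bar 50 mm long (point's x), 14 mm thick (y), 34 mm tall (168 to 202 mm above the table), on a round hub 42 mm across (156 to 168 mm). The point turns with the knob; z up.
- detector: the white detector head, a box 130 x 90 x 60 mm held from behind by a springy steel arm on a post; underside 112.5 mm, top 179 mm above the table. Origin at the underside, on the axis of the foot; the box reaches 22 mm to -x and 108 mm to +x of it, its front 80 to 97 mm from the knob axis. It rests on a stop: 25 N from below starts to lift it, each further 30 N lifts it 1 mm.
- foot_root (a point): where the levelling foot, a steel disc 22 mm across on a threaded stem, leaves the underside of the head, near its knob-side edge. The sole of the foot is 15 to 21 mm below this point: how far it was screwed out is not known, so the gap between sole and platform (3.5 to 12.5 mm) has to be found by feel.
- stand: the head's fixed stand, a 25 mm steel post 214 mm tall on an 85 mm square base; origin on the table at the post axis, on the far side of the jack from the knob, 200 mm from the jack's origin
- lens_ring: black lens retaining ring, 51 mm across, 12 mm tall, loose on the table close to the jack (bystander); origin at the centre of its underside
- post_holder: steel post holder, 75 mm tall, with a side thumbscrew, loose on the table close to the jack (bystander); origin at the centre of its underside
- filter_cube: black 40 mm filter cube, loose on the table near the jack's knob end (bystander); origin at the centre of its underside
- driver: screwdriver, 170 mm long, lying on the table (bystander); origin at the centre of its underside
- objective: steel microscope objective, 56 mm tall, standing (bystander); origin at the centre of its underside
- oil: small amber bottle, 70 mm tall, standing (bystander); origin at the centre of its underside
- screw_tray: grey screw tray, 100 x 70 x 25 mm (bystander); origin at the centre of its underside
There are look-alikes about, which are no part of the job. What is shaped like the jack but blue or pink is not meant.

How it is judged:
On the way:
1. the platform comes to bear on the head's foot with more than 1 N (contact force between jack_platform and detector above 1 N), for 0.2 s.
At the end, for the whole second after the job is handed in: the platform bears on the foot of the head with more than 1 N and is at rest, the head less than 1.5 mm from where it started, the knob released (contact force between jack_platform and detector above 1 N and distance of detector from where it was at the start of the episode below 0.0015 m and linear speed of jack_platform below 0.003 m/s); the robot touches nothing.
It fails at once if the head is lifted or pushed by more than 1.5 mm (distance of detector from where it was at the start of the episode above 0.0015 m).
It fails at once if the robot touches the head or the platform (more than 0.5 N) (contact force between any of the fingers, the arm and detector above 0.5 N or contact force between any of the fingers, the arm and jack_platform above 0.5 N).
It fails at once if a bystander is moved more than 20 mm (distance of any of lens_ring, post_holder, filter_cube, driver, objective, oil, screw_tray from where it was at the start of the episode above 0.02 m).
It also fails if it takes over 69 s, if anything falls off the work surface, if the arm or the gripper's body presses on something with over 40 N, if the wrist force passes 120 N, or if a joint passes its speed limit or range.

## Working session

There is one attempt and no reset: what is moved stays moved. The work goes in short steps, Python scripts to look and compute and a tool call to move; the robot and the scene stay as the last step left them, time stands still between calls to the robot, and variables do not carry over. Pictures are saved under pics/ and viewed, at most 10 in all, crops included, and the job is handed in when it is done.

Besides the shell and the picture viewer there is one more tool, called after "Call:" by a JSON object that holds its "op" and its "data", one argument or row to a line. apply_moves: Moves the arm, as the interface text tells. Its arguments: {"type":"object","properties":{"series":{"type":"array"},"force":{"type":"number"}},"required":["series"]}

```bash
mkdir -p pics; cat > h.py <<'E'
import numpy as np, cv2
from workcell import ctrl, viewer, job
from scipy.spatial.transform import Rotation as Ro
def world(s,uv,z=None,depth=None):
    K=s["mtx"];k=s["k1"]
    d=np.array([(uv[0]-K[0,2])/K[0,0],(uv[1]-K[1,2])/K[1,1]]);u=d.copy()
    for _ in range(20): u=d/(1+k*(u@u))
    ray=np.array([u[0],u[1],1.]);R=np.array(s["R"]);t=np.array(s["t"])
    c=-R.T@t;w=R.T@ray
    if z is not None: return c+w*(z-c[2])/w[2]
    return c+w*depth
def save(s,n): cv2.imwrite("pics/"+n+".png",cv2.cvtColor(s["color"],cv2.COLOR_RGB2BGR))
E
python3 - <<'E'
from h import *
np.set_printoptions(precision=4,suppress=True)
im=[]
for c in("top","side"):
    s=viewer.snapshot(c);im.append(s["color"])
    print(c,-np.array(s["R"]).T@s["t"])
    for n,z in(("knob_grip",.185),("jack",0),("foot_root",.1125),("stand",0),("jack_platform",.087)):
        for d in viewer.spot_point(n,c)[:3]: print(n,np.round(d["at"]),round(d["p"],2),world(s,d["at"],z=z))
    for n in("filter_cube","post_holder","lens_ring"):
        for d in viewer.spot_point(n,c)[:2]: print(n,np.round(d["at"]),round(d["p"],2),world(s,d["at"],z=0))
    save({"color":im[-1]},c)
print(ctrl.observe(),ctrl.nose_length)
E
```

```text
top [ 0.3534 -0.0215  1.2355]
knob_grip [346. 104.] 0.66 [ 0.7808 -0.2764  0.185 ]
knob_grip [271. 164.] 0.59 [ 0.6083 -0.0619  0.185 ]
knob_grip [206. 269.] 0.57 [0.3279 0.1121 0.185 ]
jack [308. 125.] 0.94 [ 0.7857 -0.1908  0.    ]
jack [277. 248.] 0.92 [ 0.3864 -0.0837  0.    ]
jack [241. 175.] 0.87 [0.6204 0.0267 0.    ]
foot_root [233. 169.] 0.92 [0.6131 0.0467 0.1125]
stand [180. 176.] 0.63 [0.6161 0.2244 0.    ]
jack_platform [171. 274.] 0.98 [0.3117 0.2269 0.087 ]
jack_platform [303. 116.] 0.85 [ 0.7858 -0.1644  0.087 ]
jack_platform [274. 248.] 0.72 [ 0.3824 -0.0717  0.087 ]
filter_cube [296. 188.] 0.64 [ 0.5762 -0.1477  0.    ]
filter_cube [223. 206.] 0.58 [0.5194 0.0854 0.    ]
lens_ring [226. 203.] 0.51 [0.5271 0.0747 0.    ]
side [ 0.3159 -0.9015  0.898 ]
knob_grip [383. 225.] 0.8 [ 0.7821 -0.2701  0.185 ]
knob_grip [175. 163.] 0.66 [0.3219 0.114  0.185 ]
knob_grip [291. 184.] 0.58 [ 0.6164 -0.0646  0.185 ]
jack [359. 249.] 0.87 [ 0.7926 -0.1791  0.    ]
jack [216. 255.] 0.79 [ 0.3908 -0.0968  0.    ]
jack [280. 214.] 0.69 [0.617 0.021 0.   ]
foot_root [274. 181.] 0.8 [0
[... 207 characters left out ...]
4 [0.3059 0.2059 0.087 ]
filter_cube [282. 255.] 0.62 [ 0.5713 -0.1434  0.    ]
post_holder [311. 210.] 0.71 [0.7166 0.0152 0.    ]
lens_ring [239. 208.] 0.56 [ 0.4962  0.082  -0.    ]
{'clock': 0.9, 'joint_pos': array([ 1.227 ,  0.3984,  0.0451,  1.5366, -0.0187,  1.2069, -0.0507]), 'dq': array([ 0.0002,  0.0011,  0.0011, -0.0011, -0.0017, -0.0014,  0.0002]), 'tau': array([  0.0013, -47.5007,   1.3633, -25.4524,   0.0113,   0.0008,
         0.    ]), 'ee_pos': array([ 0.1576, -0.6306,  0.4048]), 'orientation': array([3.1179, 0.3836, 0.0001]), 'ft_force': array([0.3591, 0.7104, 0.3814]), 'ft_torque': array([0.0244, 0.0676, 0.0394]), 'finger_force': 0.0, 'opening': 0.08524394034360264} 0.1734
```

View pics/top.png

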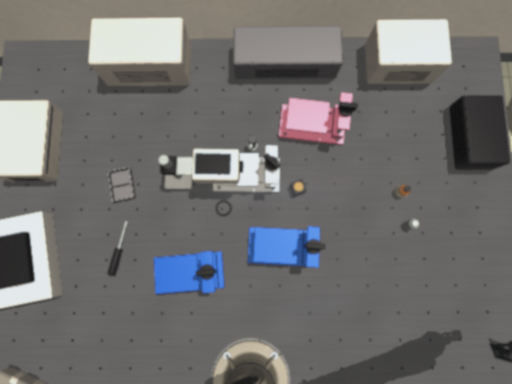

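View pics/side.png

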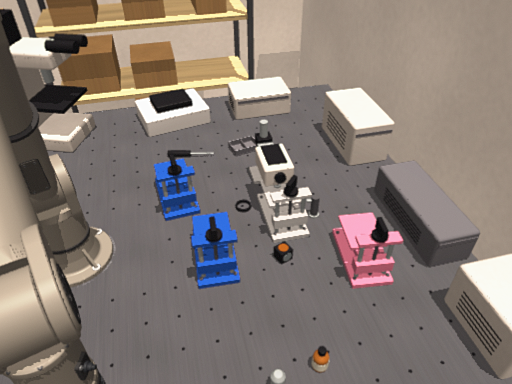

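The white jack sits at about pixel (241,175) in the top view, with its knob at (271,163) and its stand at (180,176). It runs along world +y, with the knob axis near (0.612, -0.063). The filter cube is at (298,187), clear of the knob. I'll move above the knob for a closer look.

Call:
{"op": "apply_moves", "data": {
  "series": [578, -441, -60, 0, 0, 0, 85, 578, -441, -60, 0, 0, 0, 85, 578, -441, -60, 0, 0, 0, 85, 578, -441, -60, 0, 0, 0, 85, 578, -441, -60, 0, 0, 0, 85, 578, -441, -60, 0, 0, 0, 85, 578, -441, -60, 0, 0, 0, 85, 578, -441, -60, 0, 0, 0, 85, 578, -441, -60, 0, 0, 0, 85, 578, -441, -60, 0, 0, 0, 85, 578, -441, -60, 0, 0, 0, 85, 578, -441, -60, 0, 0, 0, 85]
}}

```text
clock: 2.1
ee_pos: [0.5317, -0.1618, 0.4546]
orientation: [3.117, 0.383, 0.001]
ft_force: [0.1, -0.5, 0.4]
opening: 0.0849
finger_force: 0.0
```

Call:
{"op": "apply_moves", "data": {
  "series": [102, -77, -10, 0, 0, 0, 85, 102, -77, -10, 0, 0, 0, 85, 102, -77, -10, 0, 0, 0, 85, 102, -77, -10, 0, 0, 0, 85]
}}

```text
clock: 2.5
ee_pos: [0.613, -0.0585, 0.4642]
orientation: [-3.113, -0.396, -0.004]
ft_force: [0.1, 0.8, -0.3]
opening: 0.085
finger_force: 0.0
```

```bash
python3 - <<'E'
from h import *
np.set_printoptions(precision=4,suppress=True)
s=viewer.snapshot("wrist");save(s,"w1")
for n,z in(("knob_grip",.185),("foot_root",.1125)):
    for d in viewer.spot_point(n,"wrist")[:3]: print(n,np.round(d["at"]),round(d["p"],2),world(s,d["at"],z=z))
# points between 180 and 206 mm high near the knob = grip bar
D=s["z_map"];vv,uu=np.nonzero(D>0)
P=np.array([world(s,(u,v),depth=D[v,u]) for u,v in zip(uu[::2],vv[::2])])
m=(abs(P[:,0]-.612)<.045)&(abs(P[:,1]+.063)<.045)&(P[:,2]>.192)&(P[:,2]<.212)
Q=P[m];print(len(Q),Q.min(0),Q.max(0),np.median(Q,0))
(c,wh,a)=cv2.minAreaRect((Q[:,:2]*1000).astype(np.float32));print(c,wh,a)
o=ctrl.observe();print(o["ee_pos"],o["orientation"],o["joint_pos"],o["tau"],o["ft_torque"])
E
```

```text
knob_grip [261. 187.] 0.85 [ 0.6181 -0.0616  0.185 ]
knob_grip [144. 192.] 0.55 [0.5892 0.0335 0.185 ]
535 [ 0.5967 -0.082   0.192 ] [ 0.637  -0.0405  0.2028] [ 0.618  -0.0602  0.2004]
(616.5252685546875, -60.917476654052734) (49.165977478027344, 14.211553573608398) 47.56549072265625
[ 0.6108 -0.0651  0.4638] [ 3.1172  0.3817 -0.0016] [ 0.332   0.3159 -0.3833  1.5362  0.1217  1.3137 -1.3923] [ -1.374  -42.6803  -3.4452 -26.3497  -0.1086  -0.0416  -0.0004] [ 0.0036  0.0205 -0.0553]
```

View pics/w1.png

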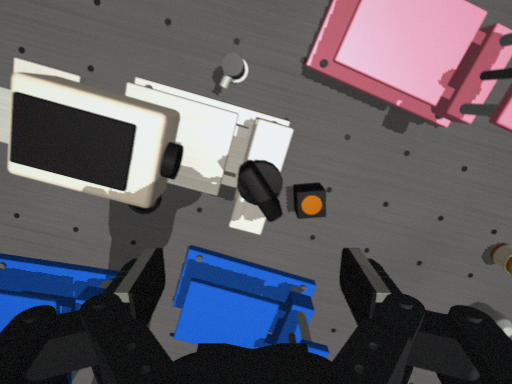

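The wrist view shows the grip bar at pixel (261,187). The depth points fit a 49 x 14 mm bar centred at (0.617, -0.061), lying at about 48° in the world, which matches the sizes given. The head's front lens at (172,160) is clear of the fingers. Next I'll align the yaw and descend.

Call:
{"op": "apply_moves", "data": {
  "series": [7, -2.5, 30, 0, 0, -0.15, 50, 7, -2.5, 50, 0, 0, -0.3, 50, 7, -2.5, 60, 0, 0, -0.45, 50, 7, -2.5, 60, 0, 0, -0.59, 50, 7, -2.5, 60, 0, 0, -0.59, 50, 7, -2.5, 60, 0, 0, -0.59, 50],
  "force": 40
}}

```text
clock: 3.25
ee_pos: [0.6169, -0.0616, 0.4044]
orientation: [2.874, 1.265, -0.0]
ft_force: [-0.7, -0.5, 0.1]
opening: 0.0498
finger_force: 0.0
```

```bash
python3 - <<'E'
from h import *
np.set_printoptions(precision=4,suppress=True)
s=viewer.snapshot("wrist");save(s,"w2")
o=ctrl.observe();R=Ro.from_rotvec(o["orientation"]).as_matrix()
print(o["ee_pos"],np.degrees(np.arctan2(R[1,0],R[0,0])),R[:,2],o["joint_pos"])
for d in viewer.spot_point("knob_grip","wrist")[:2]: print(d["at"],world(s,d["at"],z=.185))
D=s["z_map"];vv,uu=np.nonzero(D>0)
P=np.array([world(s,(u,v),depth=D[v,u]) for u,v in zip(uu[::2],vv[::2])])
m=(abs(P[:,0]-.617)<.035)&(abs(P[:,1]+.061)<.035)&(P[:,2]>.196)&(P[:,2]<.208)
Q=P[m];print(len(Q),cv2.minAreaRect((Q[:,:2]*1000).astype(np.float32)))
for k in range(6):
    viewer.snapshot("wrist");o=ctrl.observe();print(o["ft_torque"],o["tau"][6])
E
```

```text
[ 0.6171 -0.0612  0.4045] 47.57871747492214 [ 0.0006 -0.0009 -1.    ] [ 0.3945  0.3755 -0.4798  1.6017  0.183   1.2085 -0.8621]
[253.1, 217.2] [ 0.6172 -0.0597  0.185 ]
[154.6, 95.5] [0.6264 0.036  0.185 ]
820 ((616.6441040039062, -60.93711853027344), (49.723236083984375, 13.56545639038086), 47.01243591308594)
[ 0.0066 -0.0362  0.0379] -0.011183320311829448
[-0.0572 -0.0447  0.0232] -0.00926816719584167
[0.0104 0.0105 0.039 ] -0.007309015200007707
[ 0.0202 -0.0007  0.0166] -0.005726051313104108
[-0.0013 -0.0609  0.0385] -0.0044162728590890765
[-0.0358  0.0055  0.0376] -0.00341314502293244
```

View pics/w2.png

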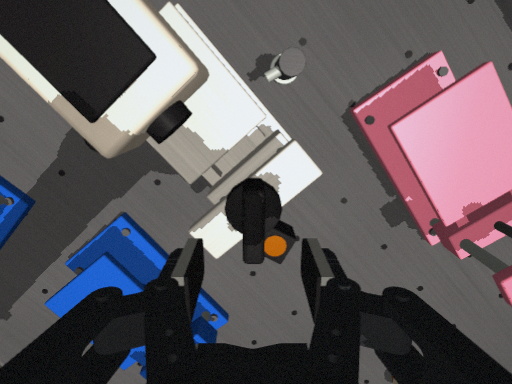

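The wrist view shows the bar at (253,220), aligned between the pads. Joint 7 falls as the tool turns clockwise, so I'll use the half-turned grasp to get the most clockwise range.

Call:
{"op": "apply_moves", "data": {
  "series": [0, 0, 0, 0, 0, -1.6, 50, 0, 0, 0, 0, 0, -1.6, 50, 0, 0, 0, 0, 0, -1.6, 50, 0, 0, 0, 0, 0, -1.6, 50, 0, 0, 0, 0, 0, -1.6, 50, 0, 0, 0, 0, 0, -1.6, 50, 0, 0, 0, 0, 0, -1.6, 50, 0, 0, 0, 0, 0, -1.6, 50, 0, 0, 0, 0, 0, -1.6, 50, 0, 0, 0, 0, 0, -1.6, 50, 0, 0, 0, 0, 0, -1.6, 50]
}}

```text
clock: 4.75
ee_pos: [0.6173, -0.06, 0.404]
orientation: [1.08, 2.95, -0.0]
ft_force: [0.6, -0.3, 0.2]
opening: 0.0503
finger_force: 0.0
```

Call:
{"op": "apply_moves", "data": {
  "series": [0, 0, 0, 0, 0, -1.54, 50, 0, 0, 0, 0, 0, -1.54, 50, 0, 0, 0, 0, 0, -1.54, 50, 0, 0, 0, 0, 0, -1.54, 50, 0, 0, 0, 0, 0, -1.54, 50, 0, 0, 0, 0, 0, -1.54, 50, 0, 0, 0, 0, 0, -1.54, 50, 0, 0, 0, 0, 0, -1.54, 50, 0, 0, 0, 0, 0, -1.54, 50, 0, 0, 0, 0, 0, -1.54, 50, 0, 0, 0, 0, 0, -1.54, 50, 0, 0, 0, 0, 0, -1.54, 50]
}}

```text
clock: 5.95
ee_pos: [0.6174, -0.0601, 0.4039]
orientation: [1.27, -2.873, -0.001]
ft_force: [-0.4, 0.3, -0.2]
opening: 0.05
finger_force: 0.0
```

```bash
cat > st.py <<'E'
from h import *
np.set_printoptions(precision=4,suppress=True)
o=ctrl.observe();R=Ro.from_rotvec(o["orientation"]).as_matrix()
print(o["clock"],o["ee_pos"],"yaw",round(np.degrees(np.arctan2(R[1,0],R[0,0])),2),"tau7",o["tau"][6],"q7",o["joint_pos"][6],"F",o["ft_force"],"T",o["ft_torque"],o["opening"],o["finger_force"])
E
python3 st.py
```

```text
5.95 [ 0.6174 -0.0601  0.4039] yaw -132.29 tau7 0.17856964375823736 q7 2.0198489089899914 F [-0.4011  0.2706 -0.1876] T [0.0673 0.0164 0.0009] 0.0500226365602665 0.0
```

Call:
{"op": "apply_moves", "data": {
  "series": [0, 0, 30, 0, 0, 0, 50, 0, 0, 50, 0, 0, 0, 50, 0, 0, 58, 0, 0, 0, 50, 0, 0, 58, 0, 0, 0, 50, 0, 0, 58, 0, 0, 0, 10, 0, 0, 58, 0, 0, 0, 10, 0, 0, 58, 0, 0, 0, 10, 0, 0, 58, 0, 0, 0, 10, 0, 0, 58, 0, 0, 0, 10, 0, 0, 58, 0, 0, 0, 10, 0, 0, 58, 0, 0, 0, 10, 0, 0, 58, 0, 0, 0, 10],
  "force": 40
}}

```text
clock: 7.15
ee_pos: [0.6183, -0.0603, 0.3475]
orientation: [-1.269, 2.87, -0.004]
ft_force: [3.7, -2.4, 5.6]
opening: 0.0133
finger_force: 43.2
```

```bash
python3 st.py
```

```text
7.15 [ 0.6183 -0.0603  0.3475] yaw -132.3 tau7 -0.04911175346933305 q7 1.9811269550540334 F [ 3.7368 -2.4106  5.638 ] T [-0.3118 -0.5435  0.0653] 0.013310187845269243 43.15633714199066
```

Call:
{"op": "apply_moves", "data": {
  "series": [0, 0, 0, 0, 0, 0.1, 10, 0, 0, 0, 0, 0, 0.2, 10, 0, 0, 0, 0, 0, 0.3, 10, 0, 0, 0, 0, 0, 0.4, 10, 0, 0, 0, 0, 0, 0.5, 10, 0, 0, 0, 0, 0, 0.6, 10, 0, 0, 0, 0, 0, 0.7, 10, 0, 0, 0, 0, 0, 0.8, 10, 0, 0, 0, 0, 0, 0.9, 10, 0, 0, 0, 0, 0, 1.0, 10]
}}

```text
clock: 8.15
ee_pos: [0.619, -0.0625, 0.3476]
orientation: [0.271, 3.123, -0.006]
ft_force: [5.5, -6.4, 4.0]
opening: 0.0132
finger_force: 42.9
```

```bash
python3 st.py
```

```text
8.15 [ 0.619  -0.0625  0.3476] yaw 170.09 tau7 0.6236300244927406 q7 1.087953647428194 F [ 5.479  -6.3934  3.965 ] T [-1.197  -1.1092  0.1179] 0.013231258046068284 42.89590358734131
```

Call:
{"op": "apply_moves", "data": {
  "series": [0, 0, 0, 0, 0, 0.03, 10, 0, 0, 0, 0, 0, 0.06, 10, 0, 0, 0, 0, 0, 0.09, 10, 0, 0, 0, 0, 0, 0.12, 10, 0, 0, 0, 0, 0, 0.15, 10, 0, 0, 0, 0, 0, 0.18, 10, 0, 0, 0, 0, 0, 0.21, 10, 0, 0, 0, 0, 0, 0.24, 10]
}}

```text
clock: 8.95
ee_pos: [0.6188, -0.0631, 0.3475]
orientation: [0.639, 3.069, -0.006]
ft_force: [5.3, -6.8, 4.5]
opening: 0.0134
finger_force: 43.0
```

```bash
python3 st.py
```

```text
8.95 [ 0.6188 -0.0631  0.3475] yaw 156.47 tau7 0.1173480972647667 q7 0.8746616668207992 F [ 5.3357 -6.7804  4.455 ] T [-1.2977 -0.9373  0.1163] 0.013378302268096278 42.98409283161163
```

Call:
{"op": "apply_moves", "data": {
  "series": [0, 0, 0, 0, 0, 0.03, 10, 0, 0, 0, 0, 0, 0.06, 10, 0, 0, 0, 0, 0, 0.09, 10, 0, 0, 0, 0, 0, 0.12, 10, 0, 0, 0, 0, 0, 0.15, 10, 0, 0, 0, 0, 0, 0.18, 10, 0, 0, 0, 0, 0, 0.21, 10, 0, 0, 0, 0, 0, 0.24, 10]
}}

```text
clock: 9.75
ee_pos: [0.6186, -0.0636, 0.3475]
orientation: [1.003, 2.97, -0.007]
ft_force: [3.6, -8.0, 6.0]
opening: 0.0134
finger_force: 43.1
```

```bash
python3 st.py; python3 -c "
from h import *
for k in range(6):
    viewer.snapshot('wrist');o=ctrl.observe();print(o['ft_torque'],o['tau'][6],o['joint_pos'][6])"
```

```text
9.75 [ 0.6186 -0.0636  0.3475] yaw 142.69 tau7 0.1200800109654665 q7 0.6579190433644375 F [ 3.5926 -7.9638  5.9865] T [-1.5225 -0.809   0.0625] 0.01342250307003395 43.07680785655975
[-1.47668081 -0.82943167  0.07141866] -0.11230263859033585 0.6569967985287296
[-1.41522605 -0.76893609 -0.05406868] -0.022871335968375206 0.6582645913133739
[-1.43639248 -0.77767135 -0.0877912 ] 0.04501277580857277 0.6584932374576067
[-1.48620306 -0.7920908  -0.04144087] 0.057745990343391895 0.6585265454071518
[-1.48360394 -0.79837122 -0.10602837] 0.05903861951082945 0.6585959191375368
[-1.4448985  -0.81964233 -0.0968693 ] 0.05848946166224778 0.6585563284962801
```

Moving clockwise at this pace, joint 7 reads a steady 0.117 to 0.120 N m, a clean baseline. The lateral force shows I'm about 3 mm off the axis, so I'll recentre as I carry on.

Call:
{"op": "apply_moves", "data": {
  "series": [-1, -1, 0, 0, 0, 0.03, 10, -2, -2, 0, 0, 0, 0.06, 10, -3, -2, 0, 0, 0, 0.09, 10, -3, -2, 0, 0, 0, 0.12, 10, -3, -2, 0, 0, 0, 0.15, 10, -3, -2, 0, 0, 0, 0.18, 10, -3, -2, 0, 0, 0, 0.21, 10, -3, -2, 0, 0, 0, 0.24, 10]
}}

```text
clock: 10.85
ee_pos: [0.6188, -0.0648, 0.3475]
orientation: [1.35, 2.834, -0.003]
ft_force: [-1.4, -4.3, 7.9]
opening: 0.0132
finger_force: 43.5
```

```bash
python3 st.py
```

```text
10.85 [ 0.6188 -0.0648  0.3475] yaw 129.05 tau7 0.12459690682590008 q7 0.44548283182427534 F [-1.3738 -4.3184  7.8545] T [-0.7828 -0.0749  0.0698] 0.013216220046864612 43.4524405002594
```

Call:
{"op": "apply_moves", "data": {
  "series": [0, 0, 0, 0, 0, 0.03, 10, 0, 0, 0, 0, 0, 0.06, 10, 0, 0, 0, 0, 0, 0.09, 10, 0, 0, 0, 0, 0, 0.12, 10, 0, 0, 0, 0, 0, 0.15, 10, 0, 0, 0, 0, 0, 0.18, 10, 0, 0, 0, 0, 0, 0.21, 10, 0, 0, 0, 0, 0, 0.24, 10]
}}

```text
clock: 11.65
ee_pos: [0.6184, -0.0651, 0.3475]
orientation: [1.68, 2.652, -0.005]
ft_force: [-1.5, -4.7, 9.2]
opening: 0.0133
finger_force: 43.6
```

```bash
python3 st.py
```

```text
11.65 [ 0.6184 -0.0651  0.3475] yaw 115.28 tau7 0.12267050798982382 q7 0.22700420521164041 F [-1.5133 -4.6803  9.2362] T [-0.8657  0.3168  0.0803] 0.013291512465175417 43.60899746417999
```

Call:
{"op": "apply_moves", "data": {
  "series": [0, 0, 0, 0, 0, 0.03, 10, 0, 0, 0, 0, 0, 0.06, 10, 0, 0, 0, 0, 0, 0.09, 10, 0, 0, 0, 0, 0, 0.12, 10, 0, 0, 0, 0, 0, 0.15, 10, 0, 0, 0, 0, 0, 0.18, 10, 0, 0, 0, 0, 0, 0.21, 10, 0, 0, 0, 0, 0, 0.24, 10]
}}

```text
clock: 12.45
ee_pos: [0.618, -0.0653, 0.3475]
orientation: [1.986, 2.432, -0.007]
ft_force: [-3.9, -4.2, 10.6]
opening: 0.0133
finger_force: 43.8
```

```bash
python3 st.py
```

```text
12.45 [ 0.618  -0.0653  0.3475] yaw 101.52 tau7 0.12067615985870361 q7 0.00770944469529926 F [-3.8862 -4.2419 10.5836] T [-0.9601  0.6622  0.1644] 0.013309891055353962 43.779083490371704
```

Call:
{"op": "apply_moves", "data": {
  "series": [0, 0, 0, 0, 0, 0.03, 10, 0, 0, 0, 0, 0, 0.06, 10, 0, 0, 0, 0, 0, 0.09, 10, 0, 0, 0, 0, 0, 0.12, 10, 0, 0, 0, 0, 0, 0.15, 10, 0, 0, 0, 0, 0, 0.18, 10, 0, 0, 0, 0, 0, 0.21, 10, 0, 0, 0, 0, 0, 0.24, 10]
}}

```text
clock: 13.25
ee_pos: [0.6175, -0.0653, 0.3475]
orientation: [2.264, 2.177, -0.008]
ft_force: [-5.3, -5.6, 11.8]
opening: 0.0136
finger_force: 43.9
```

```bash
python3 st.py
```

```text
13.25 [ 0.6175 -0.0653  0.3475] yaw 87.77 tau7 0.11905660852789879 q7 -0.21224256115556922 F [-5.2862 -5.5785 11.8331] T [-0.9709  0.9623  0.1445] 0.013639768696070208 43.948872685432434
```

Call:
{"op": "apply_moves", "data": {
  "series": [0, -1, -1, 0, 0, 0.03, 10, 0, -2, -2, 0, 0, 0.06, 10, 0, -3, -2, 0, 0, 0.09, 10, 0, -3, -2, 0, 0, 0.12, 10, 0, -3, -2, 0, 0, 0.15, 10, 0, -3, -2, 0, 0, 0.18, 10, 0, -3, -2, 0, 0, 0.21, 10, 0, -3, -2, 0, 0, 0.24, 10]
}}

```text
clock: 14.05
ee_pos: [0.6158, -0.0654, 0.3476]
orientation: [2.506, 1.889, -0.001]
ft_force: [3.6, -5.4, -1.7]
opening: 0.0131
finger_force: 42.1
```

```bash
python3 st.py
```

```text
14.05 [ 0.6158 -0.0654  0.3476] yaw 74.03 tau7 0.15209496952593327 q7 -0.43150830913777555 F [ 3.5527 -5.4417 -1.6577] T [-1.0819 -0.846   0.035 ] 0.01306692348994515 42.118679881095886
```

Call:
{"op": "apply_moves", "data": {
  "series": [0, 0, 0, 0, 0, 0.03, 10, 0, 0, 0, 0, 0, 0.06, 10, 0, 0, 0, 0, 0, 0.09, 10, 0, 0, 0, 0, 0, 0.12, 10, 0, 0, 0, 0, 0, 0.15, 10, 0, 0, 0, 0, 0, 0.18, 10, 0, 0, 0, 0, 0, 0.21, 10, 0, 0, 0, 0, 0, 0.24, 10]
}}

```text
clock: 14.85
ee_pos: [0.6154, -0.0652, 0.3476]
orientation: [2.715, 1.576, -0.003]
ft_force: [1.5, -4.2, 0.4]
opening: 0.0133
finger_force: 42.3
```

```bash
python3 st.py
```

```text
14.85 [ 0.6154 -0.0652  0.3476] yaw 60.29 tau7 0.09505654452368617 q7 -0.6528615608724834 F [ 1.4769 -4.1952  0.4239] T [-0.9997 -0.47    0.1154] 0.013311878636695387 42.30258285999298
```

Call:
{"op": "apply_moves", "data": {
  "series": [0, 0, 0, 0, 0, 0.03, 10, 0, 0, 0, 0, 0, 0.06, 10, 0, 0, 0, 0, 0, 0.09, 10, 0, 0, 0, 0, 0, 0.12, 10, 0, 0, 0, 0, 0, 0.15, 10, 0, 0, 0, 0, 0, 0.18, 10, 0, 0, 0, 0, 0, 0.21, 10, 0, 0, 0, 0, 0, 0.24, 10]
}}

```text
clock: 15.65
ee_pos: [0.615, -0.0648, 0.3476]
orientation: [2.884, 1.241, -0.004]
ft_force: [0.2, -5.1, 1.6]
opening: 0.0136
finger_force: 42.4
```

```bash
python3 st.py
```

```text
15.65 [ 0.615  -0.0648  0.3476] yaw 46.54 tau7 0.07596961688250303 q7 -0.8751191809313799 F [ 0.2029 -5.1445  1.6316] T [-1.1187 -0.1656  0.0979] 0.01363313012125258 42.401078939437866
```

Call:
{"op": "apply_moves", "data": {
  "series": [0, 0, 0, 0, 0, 0.03, 10, 0, 0, 0, 0, 0, 0.06, 10, 0, 0, 0, 0, 0, 0.09, 10, 0, 0, 0, 0, 0, 0.12, 10, 0, 0, 0, 0, 0, 0.15, 10, 0, 0, 0, 0, 0, 0.18, 10, 0, 0, 0, 0, 0, 0.21, 10, 0, 0, 0, 0, 0, 0.24, 10]
}}

```text
clock: 16.45
ee_pos: [0.6147, -0.0643, 0.3475]
orientation: [3.013, 0.887, -0.005]
ft_force: [-1.5, -4.4, 1.3]
opening: 0.0132
finger_force: 42.5
```

```bash
python3 st.py
```

```text
16.45 [ 0.6147 -0.0643  0.3475] yaw 32.8 tau7 0.05104020587168634 q7 -1.0977904013666715 F [-1.4751 -4.3777  1.2536] T [-1.1341  0.1858  0.1778] 0.01320771020711659 42.52329111099243
```

Joint-7 torque is drifting and the wrist moment just read 0.178, so I'll take small steps here with more samples.

Call:
{"op": "apply_moves", "data": {
  "series": [0, 0, 0, 0, 0, 0.02, 10, 0, 0, 0, 0, 0, 0.04, 10]
}}

```text
clock: 16.65
ee_pos: [0.6147, -0.0642, 0.3476]
orientation: [3.03, 0.827, -0.005]
ft_force: [-1.3, -4.5, 1.8]
opening: 0.0137
finger_force: 42.5
```

```bash
python3 st.py
```

```text
16.65 [ 0.6147 -0.0642  0.3476] yaw 30.53 tau7 -0.030122509924694896 q7 -1.1344880289185548 F [-1.2775 -4.4899  1.8029] T [-1.0962  0.2217  0.1542] 0.013700449299490155 42.53913223743439
```

Call:
{"op": "apply_moves", "data": {
  "series": [0, 0, 0, 0, 0, 0.02, 10, 0, 0, 0, 0, 0, 0.04, 10]
}}

```text
clock: 16.85
ee_pos: [0.6146, -0.0642, 0.3475]
orientation: [3.046, 0.766, -0.005]
ft_force: [-2.3, -5.4, 1.4]
opening: 0.0132
finger_force: 42.6
```

```bash
python3 st.py
```

```text
16.85 [ 0.6146 -0.0642  0.3475] yaw 28.24 tau7 -0.032495587365701795 q7 -1.1716299426946517 F [-2.2536 -5.4466  1.3501] T [-1.1442  0.3312  0.1969] 0.013223458067191805 42.561964988708496
```

Call:
{"op": "apply_moves", "data": {
  "series": [0, 0, 0, 0, 0, 0.02, 10, 0, 0, 0, 0, 0, 0.04, 10]
}}

```text
clock: 17.05
ee_pos: [0.6146, -0.0641, 0.3476]
orientation: [3.061, 0.705, -0.005]
ft_force: [-2.4, -4.3, 1.8]
opening: 0.0131
finger_force: 42.6
```

```bash
python3 st.py;python3 -c "
from h import *
for k in range(12):
    viewer.snapshot('wrist');o=ctrl.observe();print(o['ft_torque'],o['tau'][6],o['joint_pos'][6])"
```

```text
17.05 [ 0.6146 -0.0641  0.3476] yaw 25.96 tau7 -0.03563409671187401 q7 -1.2087801295562939 F [-2.382  -4.332   1.7857] T [-1.0554  0.3025  0.1979] 0.013071423770329802 42.58181691169739
[-1.08179261  0.33853202  0.07239728] -0.18345904536545277 -1.2093635799000066
[-1.13312566  0.36893576  0.10760518] -0.11714913882315159 -1.2085191594835005
[-1.05354716  0.31926635  0.11062555] -0.05935187917202711 -1.2083725527824436
[-1.10762263  0.27740459  0.04285766] -0.05283004604279995 -1.2083949901577442
[-1.04394436  0.33720529  0.07818987] -0.053468362893909216 -1.2083617954168784
[-1.05762823  0.35980732  0.0861901 ] -0.053817961597815156 -1.2083667672696543
[-1.09440982  0.37114607  0.0868671 ] -0.053912855219095945 -1.2083498133995323
[-1.15278425  0.32507042  0.0693074 ] -0.05189914139918983 -1.20834832449918
[-1.13241744  0.36652029  0.06902544] -0.052351366030052304 -1.208342077488576
[-1.11795581  0.31397665  0.02707505] -0.051592220552265644 -1.2083173907958162
[-1.07408107  0.36708576  0.0335157 ] -0.05155920283868909 -1.2083500753779621
[-1.01718009  0.34812329  0.04296588] -0.05166774848476052 -1.2083035906011728
```

The moment while turning clockwise has risen from about 0.09 to 0.18 N m, so the platform is bearing on the foot at an estimated 40 N. I'll back off slightly: the average of the clockwise and counter-clockwise moments cancels friction and leaves the load.

Call:
{"op": "apply_moves", "data": {
  "series": [0, 0, 0, 0, 0, -0.02, 10, 0, 0, 0, 0, 0, -0.04, 10, 0, 0, 0, 0, 0, -0.06, 10, 0, 0, 0, 0, 0, -0.08, 10]
}}

```text
clock: 18.05
ee_pos: [0.6147, -0.0643, 0.3476]
orientation: [3.03, 0.828, -0.005]
ft_force: [-2.3, -5.0, 2.1]
opening: 0.0132
finger_force: 42.5
```

```bash
python3 st.py
```

```text
18.05 [ 0.6147 -0.0643  0.3476] yaw 30.59 tau7 -0.17001666594296694 q7 -1.133382527538959 F [-2.2582 -4.9699  2.1473] T [-1.1566  0.2748  0.0375] 0.013221687237623861 42.53633201122284
```

Call:
{"op": "apply_moves", "data": {
  "series": [0, 0, 0, 0, 0, -0.02, 10, 0, 0, 0, 0, 0, -0.04, 10]
}}

```text
clock: 18.25
ee_pos: [0.6147, -0.0644, 0.3476]
orientation: [3.012, 0.889, -0.005]
ft_force: [-0.8, -5.3, 1.6]
opening: 0.0133
finger_force: 42.5
```

```bash
python3 st.py
```

```text
18.25 [ 0.6147 -0.0644  0.3476] yaw 32.87 tau7 -0.16614651773124933 q7 -1.0963415228110618 F [-0.7643 -5.2821  1.606 ] T [-1.1694  0.1981 -0.0065] 0.013262328921741284 42.51960039138794
```

Call:
{"op": "apply_moves", "data": {
  "series": [0, 0, 0, 0, 0, -0.02, 10, 0, 0, 0, 0, 0, -0.04, 10]
}}

```text
clock: 18.45
ee_pos: [0.6148, -0.0644, 0.3475]
orientation: [2.994, 0.949, -0.005]
ft_force: [-1.4, -5.7, 1.1]
opening: 0.0134
finger_force: 42.5
```

```bash
python3 st.py;python3 -c "
from h import *
for k in range(8):
    viewer.snapshot('wrist');o=ctrl.observe();print(o['ft_torque'],o['tau'][6],o['joint_pos'][6])"
```

```text
18.45 [ 0.6148 -0.0644  0.3475] yaw 35.16 tau7 -0.16229751985520124 q7 -1.059249587965114 F [-1.412  -5.6787  1.1448] T [-1.2472  0.1987  0.0129] 0.013414965436996303 42.50028669834137
[-1.22408639  0.18631843  0.07421141] -0.017622478189878166 -1.058634969879751
[-1.21924974  0.24821749  0.20669589] -0.08383456617593765 -1.0594832456255332
[-1.17938962  0.18783642  0.1343476 ] -0.1413174346089363 -1.0596428798586888
[-1.21790522  0.16132595  0.14851167] -0.1478937640786171 -1.0596019389721625
[-1.22283141  0.29313042  0.12455659] -0.14721684157848358 -1.059593021847965
[-1.21323135  0.22373779  0.09593841] -0.1468949904665351 -1.059628301634698
[-1.23836308  0.24604885  0.14765999] -0.14674312435090542 -1.0595877539396685
[-1.19584486  0.24789491  0.12026296] -0.146580976434052 -1.0596064785346906
```

Turning counter-clockwise, the moment is about +0.015 N m. That puts the load near 0.09 N m, about 45 N, with the head lifted roughly 0.6 mm. The slope of 0.1 N m/rad matches the arm's spring. I'll ease off 0.18 rad to a lighter load and open the fingers.

Call:
{"op": "apply_moves", "data": {
  "series": [0, 0, 0, 0, 0, -0.02, 10, 0, 0, 0, 0, 0, -0.04, 10, 0, 0, 0, 0, 0, -0.06, 10, 0, 0, 0, 0, 0, -0.08, 10, 0, 0, 0, 0, 0, -0.1, 10, 0, 0, 0, 0, 0, -0.12, 10, 0, 0, 0, 0, 0, -0.14, 10, 0, 0, 0, 0, 0, -0.16, 10, 0, 0, 0, 0, 0, -0.18, 10]
}}

```text
clock: 19.75
ee_pos: [0.615, -0.0648, 0.3475]
orientation: [2.896, 1.213, -0.004]
ft_force: [-0.5, -6.0, 0.2]
opening: 0.0133
finger_force: 42.4
```

```bash
python3 st.py;python3 -c "
from h import *
for k in range(6):
    viewer.snapshot('wrist');o=ctrl.observe();print(o['ft_torque'],o['tau'][6],o['joint_pos'][6])"
```

```text
19.75 [ 0.615  -0.0648  0.3475] yaw 45.46 tau7 -0.14476070646196604 q7 -0.8924363289422578 F [-0.5134 -6.0262  0.1674] T [-1.3379  0.0822 -0.0426] 0.01328512687276052 42.39885985851288
[-1.34445914  0.00580452  0.0556982 ] 0.0006071677125873975 -0.8918066866264964
[-1.2930349   0.03748819  0.14468852] -0.06569546414539218 -0.8926720473932795
[-1.34639008 -0.02158295  0.20412454] -0.12313955929130316 -0.8927977165195948
[-1.31766574  0.02473636  0.14618924] -0.12967200949788094 -0.8928760163932065
[-1.28165088  0.00695399  0.15181405] -0.12898819986730814 -0.892834170994089
[-1.36114486 -0.00954149  0.15255757] -0.1286652171984315 -0.8928050768021443
```

The load slope still holds, at about 0.07 N m or 35 N, with an estimated lift of 0.4 mm. I'll relieve the side force, release and retreat straight up.

Call:
{"op": "apply_moves", "data": {
  "series": [-1, 1, 0, 0, 0, 0, 10, -2, 2, 0, 0, 0, 0, 10, -2, 2, 0, 0, 0, 0, 20, -2, 2, 0, 0, 0, 0, 30, -2, 2, 0, 0, 0, 0, 45, -2, 2, 0, 0, 0, 0, 45, -2, 2, 0, 0, 0, 0, 45, -2, 2, -30, 0, 0, 0, 45, -2, 2, -70, 0, 0, 0, 45, -2, 2, -100, 0, 0, 0, 45, -2, 2, -100, 0, 0, 0, 45, -2, 2, -100, 0, 0, 0, 45]
}}

```text
clock: 21.25
ee_pos: [0.6156, -0.0659, 0.4487]
orientation: [2.896, 1.216, 0.002]
ft_force: [-0.7, 0.8, -0.7]
opening: 0.0449
finger_force: 0.0
```

```bash
python3 st.py; python3 - <<'E'
from h import *
def bar(tag):
    s=viewer.snapshot("wrist");D=s["z_map"];vv,uu=np.nonzero(D>0)
    P=np.array([world(s,(u,v),depth=D[v,u]) for u,v in zip(uu[::2],vv[::2])])
    m=(abs(P[:,0]-.617)<.035)&(abs(P[:,1]+.061)<.035)&(P[:,2]>.196)&(P[:,2]<.208)
    print(tag,m.sum(),cv2.minAreaRect((P[m][:,:2]*1000).astype(np.float32)));return s
bar(1);s=bar(2);save(s,"w3")
t=viewer.snapshot("side");c=t["color"][120:270,180:380];cv2.imwrite("pics/s2.png",cv2.resize(c[...,::-1],None,fx=4,fy=4,interpolation=cv2.INTER_CUBIC))
E
```

```text
21.25 [ 0.6156 -0.0659  0.4487] yaw 45.54 tau7 0.0017475736603955738 q7 -0.8555365795411186 F [-0.6541  0.7904 -0.6803] T [ 0.037   0.0136 -0.0191] 0.044936067094453205 0.0
1 568 ((616.6728515625, -60.670379638671875), (48.92116165161133, 13.960150718688965), 49.43349075317383)
2 577 ((616.6045532226562, -60.638946533203125), (49.012718200683594, 13.907760620117188), 49.3763542175293)
```

View pics/s2.png

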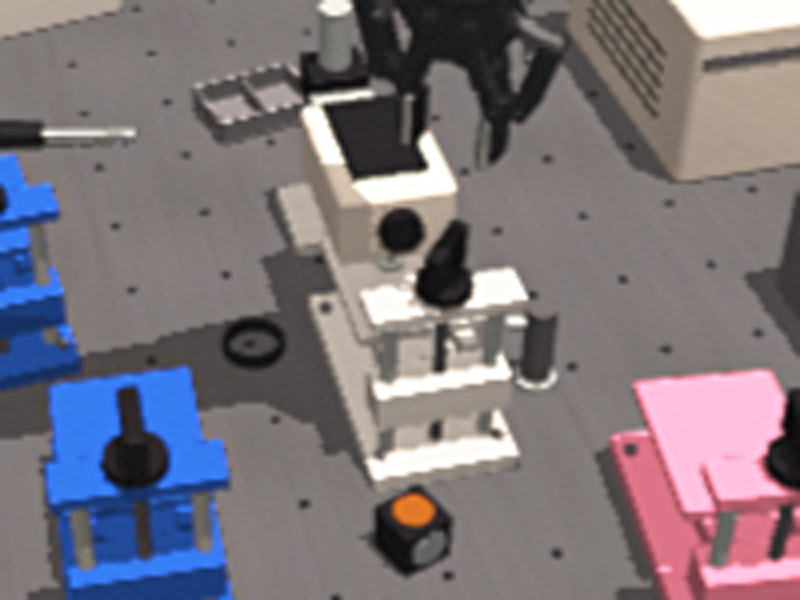

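The side view shows the gripper clear above the jack, with the knob bar at (455,255), the lens ring at (253,343), the filter cube at (413,525) and the post holder at (540,350) all in place. The clockwise and counter-clockwise joint-7 torques at the same angle average to about 0.10 N m with little bias. Allowing for the back-off, that leaves about 0.068 N m, or 35 N, and about 0.35 mm of lift. The knob angle is steady, so I'm handing in.

```bash
python3 -c "
from h import *
print(job.sign_off())"
```

```text
the job is handed in; nothing more can be done
None
```

I raised the white jack until its platform bears on the head's foot, at an estimated 35 N with about 0.35 mm of lift (worked out from joint torque, not measured directly). The knob is released, the arm is clear, and the job is handed in; the hand-in returned no verdict.

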